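# Stack the stack-nest tray over the filled one

### The job

Put the empty stack-nest tray squarely on top of the matching tray that holds the paint tin, turned end for end, so that its foot rests level on the lower tray's rim lugs instead of nesting down onto the tin. Leave the filled tray where it stands and the tin in it untouched, and let go of the stack.

Things in the scene. Friction and masses are not known exactly. Their poses are not given: they have to be found in the camera images.
- filled_tray: Grey stack-nest tray with the tin in it, 190 (x) x 120 (y) x 66 mm, on the table. Origin: centre of underside, z up. Foot 160 x 90 mm. Three flat lugs inside the rim, tops at z = 61, rim top 66: one lone lug mid -x end, two in the +x corners. A twin turned 180 deg (+x to -x) rests on them, origin 61 mm above this one, foot in the 183 x 113 mm rim opening; unturned it sinks past them, onto the tin.
- empty_tray: Empty twin of filled_tray (same size, axes, lugs), about 0.2 kg, not the plain tray without lugs. Starts within 40 deg of filled_tray's heading. Grip ridge along y across the middle, pinch it along x: 14 mm thick, 76 long, from z = 29 to its top at 55 mm above the underside; below 29 the divider is 23 thick, so keep fingertips above. 45 mm free each side: open fingers to about 40 mm.
- empty_lone_lug (a point): Top of empty_tray's lone lug (30 mm wide), at the middle of its -x end: 78 mm from the tray's centre along -x, 61 mm above its underside.
- tin: Round paint tin, 34 mm diameter, 36 mm high, standing on the 3 mm floor of filled_tray, in its +x half (the end with two corner lugs). Origin: centre of its underside, z up. Its top is at 39 mm, below the lugs.

How it is judged (in metres and radians):
At the end, for the whole second after the job is handed in: Empty tray at rest, level within 3.4 deg, underside 56 to 66 mm above the filled tray's, centred within 20 mm, in line within 11 deg and end for end (lone lug over the two-lug end); filled tray level, within 30 mm of its start, tin in it (centres within 60 mm) (z of empty_tray in the frame of filled_tray between 0.056 and 0.066 m and horizontal distance between empty_tray and filled_tray below 0.02 m and x of empty_lone_lug in the frame of filled_tray above 0.05 m and angle between the x axis of empty_tray and the x axis of filled_tray, either way round below 0.2 rad and angle between each of empty_tray, filled_tray's own z axis and vertical below 0.06 rad and distance of filled_tray from where it was at the start of the episode below 0.03 m and distance between tin and filled_tray below 0.06 m and linear speed of empty_tray below 0.02 m/s); the robot touches nothing.
It fails at once if the empty tray or the fingers touch the tin (over 0.5 N) (contact force between any of empty_tray, the fingers and tin above 0.5 N).
It also fails if it takes over 51 s, if anything falls off the work surface, if the arm or the gripper's body presses on something with over 40 N, if the wrist force passes 120 N, or if a joint passes its speed limit or range.

### The arm

A 6-joint arm with a two-finger parallel gripper is mounted at the origin on a cart in front of the work surface, level with it; the furniture and walls round the work are solid. World frame = base frame: x ahead of the robot, y to its left, z up, the work surface at z = 0. Lengths are in mm, angles in rad, forces in N, time in s.
With the tool pointing down it reaches from about 250 to 850 mm from the base axis. Payload 12.5 kg.
Tool frame: the origin (TCP) lies at the very end of the fingers, on their centre line; the grasp point (between the pads) lies 19 mm behind it; z points along the fingers, y is the line along which they close (so a half turn about z gives the same grasp; the last joint's range is limited). The gripper opens to 93 mm and grips with 3 to 60 N. Pads are 15 mm wide; open, the fingers measure 128 mm over their backs; the gripper's body (75 mm by 188 mm) begins 65 mm behind the grasp point.
Start: joints at [-1.191, 0.351, 1.652, -0, 1.139, -0.085], TCP at [246.55, -491.627, 218.633] pointing down, gripper open.
Joint ranges: [-2.75, 2.75], [-0.79, 2.1], [0.01, 2.65], [-1.57, 4.71], [0.07, 3.14], [-2.87, 2.87]. Speed limits (rad/s): [2.22, 2.22, 2.79, 3.14, 3.14, 3.14].

### API

Orientations are given as a unit quaternion [w, x, y, z].
In Python, from station import robot gives the robot as it stands.
- The arm moves only by the tool carry_out, never from a script. Its argument "series" is a list of rows, each a list of 5 numbers: the shift along the world's x, y, z as a fraction of full scale, then the turn about the world's z as a fraction of full scale, then the gripper command: -1 is fully open, 1 is shut, values between are in proportion. In form: [[tx, ty, tz, spin, fingers], ...]. A call has exactly 5 rows; each row shifts and turns the commanded pose from where the row before left it; what a row does not reach is not made up. Full scale, the value 1, is 0.2 m for a shift and 90 degrees for a turn. A row lasts 1/10 s, in which the tool goes at most 50 mm and 8.59 degrees, less where a joint would pass 70% of its speed; a pose out of reach is approached as far as the arm can. A call with a number of a shift or a turn outside -1 to 1 is refused whole. A call with a gripper value outside its range is refused whole. The fingers move at their own pace and stop on an object; the grip force is fixed at half the most. Time passes only in rows, so rows that do not move let the fingers close, or fill a call up. It gives the time, the measured TCP pose, the force, the opening and the grip force at its end, in the units of the state.
- robot.observe(): the state, without advancing time (a new reading comes with each control period).
- robot.read_camera(name): name is "scene" or "side" or "wrist"; returns a dict with "pixels" (420x560x3 uint8, red, green, blue), "vfov" (degrees; the focal length in pixels is half the picture's height over the tangent of half this angle, whatever the lens; pixels are square), "cx", "cy" (the principal point, pixels), "origin" and "rotation" of the camera in the world; the wrist camera has in their place "mount" (4x4, takes a point from camera to tool coordinates, whose origin is the TCP and whose axes are the flange's). Camera axes: x right, y up, looking along -z (the intrinsics and any distortion apply to the point x, -y, -z); pixel columns grow to the right and rows downward; lengths in mm; the calibration is good to about 2 mm. A picture is of the moment at which its call begins: read the wrist's pose just before it. There is no depth.
- robot.finish_job(): hands the job in; it is judged then, once.
Trained networks look in the newest picture that a camera, given by its name, has taken for a name from the list of things; names that differ only in an ending like _2 or _b are one class to them, and where a whole thing is asked for, a point or a joint stands for the part that bears it (a point fixed in the world has none). Each returns a list of dicts, best first, with "p" (0 to 1); they miss things now and then, are a little off and sometimes report something else, mostly with a low value. They report only what shows in the picture. A call takes as long as a camera call.
- robot.regions_of(camera, target): "pixels" (420x560 bool, what is visible of it) and "bbox" ([left, top, right, bottom] in pixels, round what is visible of it).
- robot.landmark_of(camera, target): "xy" ([column, row] in pixels: a listed point, or the origin of a listed thing).
The state is a dict: "clock": time; "joint_pos": joint angles; "joint_vel": joint speeds; "tau": joint torques, N m; "ee_pos": TCP position; "ee_rot": TCP orientation; "force": force on the tool from outside, world axes, zero at the start; "moment": the same for the moment, N m; "opening": finger opening in mm; "finger_force": force on a finger pad.
Only numpy, scipy, OpenCV 4.12 (cv2) and the standard library are available. Lean on these libraries where they do the work, as an engineer would, in place of code of your own. Each camera call takes 0.05 s, during which the arm holds its last target. There are 200 camera calls.

## Working session

There is one attempt and no reset: what is moved stays moved. The work goes in short steps, Python scripts to look and compute and a tool call to move; the robot and the scene stay as the last step left them, time stands still between calls to the robot, and variables do not carry over. Pictures are saved under pics/ and viewed, at most 10 in all, crops included, and the job is handed in when it is done.

Besides the shell and the picture viewer there is one more tool, called as name(argument=value, ...), one argument or row to a line, values as JSON. carry_out: Moves the arm, as the interface text tells. Shift numbers are shares of 0.2 m and turn numbers shares of 90 degrees, none past 1 either way. Its arguments: {"type":"object","properties":{"series":{"type":"array"}},"required":["series"]}

```bash
mkdir -p pics; cat > h.py <<'E'
import numpy as np, cv2
from scipy.spatial.transform import Rotation as R
from station import robot
def cam(name):
    s=robot.observe(); c=robot.read_camera(name)
    f=210/np.tan(np.radians(c["vfov"])/2)
    if "mount" in c:
        q=s["ee_rot"]; T=np.eye(4); T[:3,:3]=R.from_quat([q[1],q[2],q[3],q[0]]).as_matrix(); T[:3,3]=s["ee_pos"]
        M=T@np.array(c["mount"]); o,r=M[:3,3],M[:3,:3]
    else: o,r=np.array(c["origin"]),np.array(c["rotation"])
    return dict(c=c,f=f,o=o,r=r,px=c["pixels"])
def ray(k,uv,z):
    d=k["r"]@np.array([(uv[0]-k["c"]["cx"])/k["f"],-(uv[1]-k["c"]["cy"])/k["f"],-1.])
    return k["o"]+d*(z-k["o"][2])/d[2]
def proj(k,p):
    v=k["r"].T@(np.array(p,float)-k["o"]); return np.array([k["c"]["cx"]+k["f"]*v[0]/-v[2],k["c"]["cy"]-k["f"]*v[1]/-v[2]])
def save(k,n): cv2.imwrite("pics/"+n,k["px"][:,:,::-1])
E
cat > a.py <<'E'
from h import *
s=robot.observe(); print(s["clock"],s["ee_pos"],s["ee_rot"],s["opening"])
ims=[]
for n in ["scene","side"]:
    k=cam(n); ims.append(k["px"]); print(n,k["o"].round(),[x for x in k["c"] if x!="pixels"],k["c"].get("distortion"))
    for t,z in [("filled_tray",0),("empty_tray",0),("empty_lone_lug",61),("tin",3)]:
        for d in robot.landmark_of(n,t)[:3]: print(t,round(d["p"],2),np.round(d["xy"]),ray(k,d["xy"],z).round(1))
        if t!="empty_lone_lug":
          for d in robot.regions_of(n,t)[:3]: print("  reg",round(d["p"],2),d["bbox"])
    save(k,n+"0.png")
E
python3 a.py
```

```text
0.0 [ 246.44053555 -491.29347732  218.1064209 ] [-5.97536359e-04  9.73115817e-01  2.30315533e-01 -7.47219414e-05] 93.4517961088028
scene [-45. 683. 553.] ['vfov', 'cx', 'cy', 'origin', 'rotation'] NoneTraceback (most recent call last):
  File "a.py", line 7, in <module>
    for d in robot.landmark_of(n,t)[:3]: print(t,round(d["p"],2),np.round(d["xy"]),ray(k,d["xy"],z).round(1))
                                                                                   ~~~^^^^^^^^^^^^^
  File "h.py", line 13, in ray
    d=k["r"]@np.array([(uv[0]-k["c"]["cx"])/k["f"],-(uv[1]-k["c"]["cy"])/k["f"],-1.])
      ~~~~~~^~~~~~~~~~~~~~~~~~~~~~~~~~~~~~~~~~~~~~~~~~~~~~~~~~~~~~~~~~~~~~~~~~~~~~~~~
ValueError: matmul: Input operand 1 has a mismatch in its core dimension 0, with gufunc signature (n?,k),(k,m?)->(n?,m?) (size 3 is different from 4)
```

```bash
sed -i 's/else: o,r=.*/else:\n        q=c["rotation"]; o,r=np.array(c["origin"]),R.from_quat([q[1],q[2],q[3],q[0]]).as_matrix()/' h.py; python3 a.py
```

```text
0.1 [ 246.44789002 -491.36031217  218.16771275] [-4.96868233e-04  9.73115475e-01  2.30317218e-01 -7.03603779e-05] 92.67868087348255
scene [-45. 683. 553.] ['vfov', 'cx', 'cy', 'origin', 'rotation'] None
filled_tray 0.63 [328. 206.] [466.2  65.5   0. ]
  reg 0.93 [281.6, 156.7, 384.0, 229.9]
empty_tray 0.74 [230. 246.] [508.5 301.8   0. ]
  reg 0.75 [182.2, 187.5, 281.0, 285.1]
empty_lone_lug 0.71 [243. 249.] [425.8 332.7  61. ]
tin 0.62 [321. 197.] [498.2  52.9   3. ]
  reg 0.61 [314.5, 180.8, 326.3, 185.9]
side [ 291. -397.  642.] ['vfov', 'cx', 'cy', 'origin', 'rotation'] None
filled_tray 0.78 [300. 288.] [474.2  56.5   0. ]
  reg 0.82 [242.6, 237.7, 358.6, 316.0]
empty_tray 0.66 [273. 203.] [502.4 304.4   0. ]
  reg 0.78 [223.7, 164.0, 314.0, 217.0]
empty_lone_lug 0.7 [232. 181.] [421.2 339.1  61. ]
tin 0.73 [314. 290.] [495.4  42.1   3. ]
  reg 0.82 [305.1, 268.0, 324.3, 294.5]
```

View pics/scene0.png

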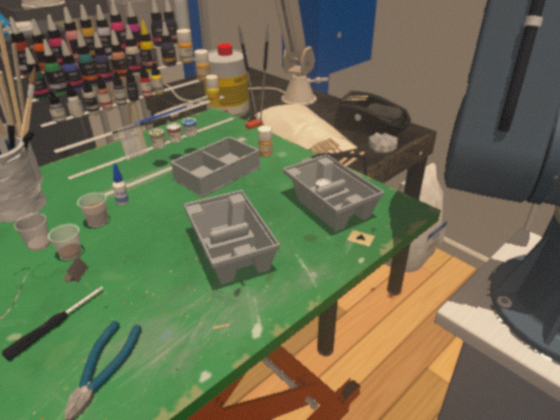

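View pics/side0.png

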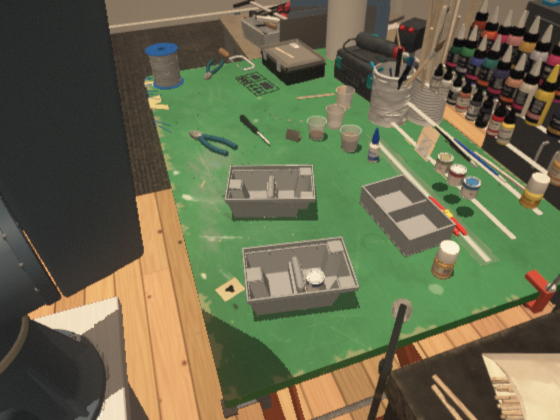

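The scene view shows the filled tray at about (332,192) and the empty lugged one at (230,235). The plain tray is at (215,165). The side view shows the tin at (315,277), in the far half of the filled tray. I'll move over the filled tray for a wrist view.

carry_out(
  series=[
    [0.07, 0.18, 0.033, 0.03, -1],
    [0.07, 0.18, 0.033, 0.03, -1],
    [0.07, 0.18, 0.033, 0.03, -1],
    [0.07, 0.18, 0.033, 0.03, -1],
    [0.07, 0.18, 0.033, 0.03, -1],
  ],
)

```text
clock: 1.4
ee_pos: [316.8, -310.2, 252.0]
ee_rot: [0.0, 0.939, 0.344, 0.0]
force: [-0.1, -0.5, 0.1]
opening: 92.7
finger_force: 0.0
```

carry_out(
  series=[
    [0.07, 0.18, 0.033, 0.03, -1],
    [0.07, 0.18, 0.033, 0.03, -1],
    [0.07, 0.18, 0.033, 0.03, -1],
    [0.07, 0.18, 0.033, 0.03, -1],
    [0.07, 0.18, 0.033, 0.03, -1],
  ],
)

```text
clock: 1.9
ee_pos: [386.8, -130.1, 285.1]
ee_rot: [0.0, 0.892, 0.452, 0.0]
force: [0.6, -1.4, -0.3]
opening: 92.5
finger_force: 0.0
```

carry_out(
  series=[
    [0.07, 0.18, 0.033, 0.03, -1],
    [0.07, 0.18, 0.033, 0.03, -1],
    [0.07, 0.18, 0.033, 0.03, -1],
    [0.07, 0.18, 0.033, 0.03, -1],
    [0, 0, 0, 0, 0.14],
  ],
)

```text
clock: 2.4
ee_pos: [443.6, 15.5, 311.8]
ee_rot: [0.0, 0.845, 0.535, 0.001]
force: [-0.1, 0.2, 0.2]
opening: 88.7
finger_force: 0.0
```

```bash
cat > w.py <<'E'
from h import *
import sys
s=robot.observe(); print(s["clock"],np.round(s["ee_pos"],1),R.from_quat(np.roll(s["ee_rot"],-1)).as_matrix()[:,1].round(3),s["opening"],s["joint_pos"])
k=cam("wrist"); print(k["o"].round(),(-k["r"][:,2]).round(2))
for t,z in [("filled_tray",0),("empty_tray",0),("empty_lone_lug",61),("tin",3)]:
    for d in robot.landmark_of("wrist",t)[:2]: print(t,round(d["p"],2),np.round(d["xy"]),ray(k,d["xy"],z).round(1))
    if t!="empty_lone_lug":
        for d in robot.regions_of("wrist",t)[:2]:
            m=d["pixels"].astype(np.uint8); c=max(cv2.findContours(m,0,1)[0],key=len)
            # outer rim outline on z=66
            P=np.array([ray(k,p[0],66)[:2] for p in c],np.float32); b=cv2.minAreaRect(P)
            print("  reg",round(d["p"],2),d["bbox"],"rect66",np.round(b[0],1),np.round(b[1],1),round(b[2],1))
save(k,sys.argv[1])
E
python3 w.py w1.png
```

```text
2.4 [443.6  15.5 311.8] [ 0.904 -0.427  0.001] 88.65728778042761 [-7.05972070e-02  6.13369052e-02  1.77890790e+00  7.90187924e-04
  1.29987923e+00  3.70236562e-01]
[472.  77. 477.] [-0.11 -0.23 -0.97]
filled_tray 0.77 [283. 131.] [472.3  58.1   0. ]
  reg 0.73 [193.4, 66.3, 368.4, 201.0] rect66 [467.5  55.7] [119.2 189. ] 78.7
empty_tray 0.55 [304. 130.] [499.3  45.8   0. ]
empty_lone_lug 0.5 [279. 131.] [467.8  61.6  61. ]
tin 0.56 [303. 133.] [496.3  43.4   3. ]
  reg 0.92 [290.6, 118.9, 322.3, 144.4] rect66 [494.8  47.8] [30.  33.3] 20.5
```

View pics/w1.png

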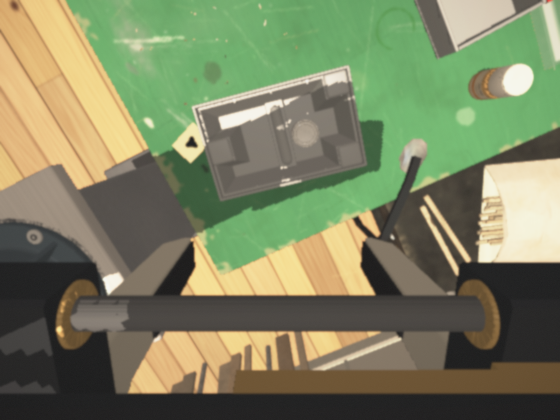

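The wrist view shows the filled tray cleanly: corners near (195,107), (348,68), (365,163) and (220,199), the tin at (305,132), the lone lug at the left end. The rim rectangle fits at 119x189 mm. Next is the empty tray.

carry_out(
  series=[
    [0.036, 0.245, 0, 0, 0.14],
    [0.036, 0.245, 0, 0, 0.14],
    [0.036, 0.245, 0, 0, 0.14],
    [0.036, 0.245, 0, 0, 0.14],
    [0.036, 0.245, 0, 0, 0.14],
  ],
)

```text
clock: 3.3
ee_pos: [478.7, 258.9, 311.1]
ee_rot: [0.0, 0.846, 0.533, 0.0]
force: [0.9, -0.9, 0.6]
opening: 40.3
finger_force: 0.0
```

carry_out(
  series=[
    [0, 0, 0, 0, 0.14],
    [0, 0, 0, 0, 0.14],
    [0, 0, 0, 0, 0.14],
    [0, 0, 0, 0, 0.14],
    [0, 0, 0, 0, 0.14],
  ],
)

```text
clock: 3.8
ee_pos: [478.7, 256.4, 311.3]
ee_rot: [0.0, 0.846, 0.532, 0.0]
force: [-0.6, 0.8, -0.5]
opening: 39.8
finger_force: 0.0
```

```bash
python3 w.py w2.png
```

```text
3.8 [478.7 256.4 311.3] [ 0.901 -0.433  0.   ] 39.84969201097754 [ 4.05926237e-01  2.58285785e-01  1.54618451e+00 -2.50710190e-05
  1.33674460e+00  8.53790138e-01]
[508. 318. 477.] [-0.11 -0.23 -0.97]
filled_tray 0.75 [327. 282.] [470.1  58.9   0. ]
  reg 0.58 [256.5, 248.1, 394.9, 358.8] rect66 [425.8 115.5] [50.6 84.7] 77.9
empty_tray 0.95 [277. 131.] [500. 302.   0.]
  reg 0.79 [188.5, 68.8, 358.4, 192.4] rect66 [497.7 302. ] [120.6 189.2] 70.3
empty_lone_lug 0.98 [213. 137.] [427.4 331.7  61. ]
```

View pics/w2.png

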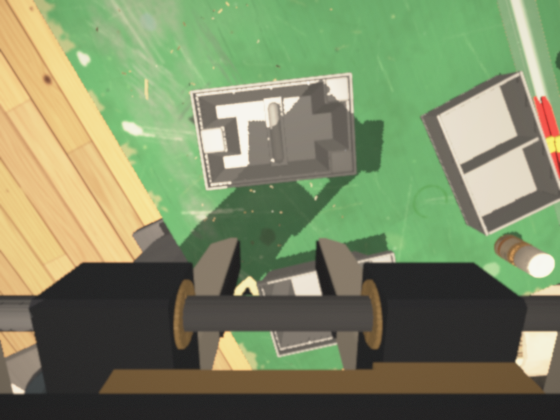

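The empty tray's corners are near (192,92), (351,75), (355,175) and (207,188). Its lone lug is at (213,138), on the left, and the ridge is at (274,130). Its yaw is about -20° against -11° for the filled tray. Aligning and descending.

carry_out(
  series=[
    [0.05, 0.115, -0.1, 0.06, 0.14],
    [0.05, 0.115, -0.2, 0, 0.14],
    [0, 0, -0.2, 0, 0.14],
    [0, 0, -0.2, 0, 0.14],
    [0, 0, -0.2, 0, 0.14],
  ],
)

```text
clock: 4.7
ee_pos: [498.4, 303.5, 129.5]
ee_rot: [0.0, 0.82, 0.573, 0.0]
force: [1.2, 0.2, -0.2]
opening: 39.8
finger_force: 0.0
```

carry_out(
  series=[
    [0, 0, -0.1, 0, 0.14],
    [0, 0, -0.05, 0, 0.14],
    [0, 0, 0, 0, 0.14],
    [0, 0, 0, 0, 0.14],
    [0, 0, 0, 0, 0.14],
  ],
)

```text
clock: 5.2
ee_pos: [499.3, 303.8, 102.5]
ee_rot: [0.0, 0.82, 0.572, 0.001]
force: [-0.1, 0.7, -0.5]
opening: 40.2
finger_force: 0.0
```

```bash
python3 - <<'E'
from h import *
k=cam("side"); save(k,"s1.png"); s=robot.observe(); print(s["ee_pos"],R.from_quat(np.roll(s["ee_rot"],-1)).as_matrix()[:,1].round(3))
w=cam("wrist")
cv2.imwrite("pics/c1.png",np.hstack([cv2.resize(k["px"][130:250,190:350],None,fx=2.5,fy=2.5),cv2.resize(w["px"],(400,300))])[:,:,::-1])
E
```

```text
[499.16164735 303.69580529 102.35248062] [ 0.939 -0.345  0.001]
```

View pics/c1.png

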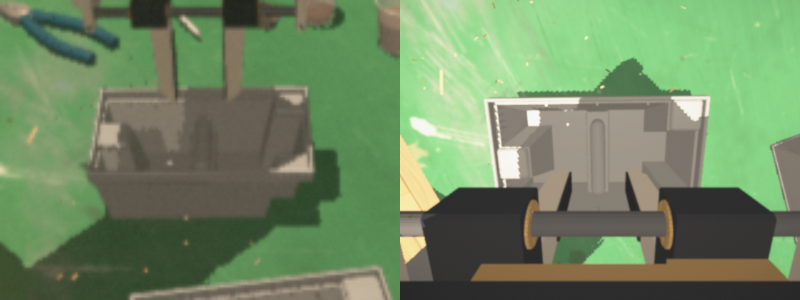

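The fingers straddle the ridge and line up with it: pads at about x=567 and 630, ridge at 597 in the composite. Descending and gripping.

carry_out(
  series=[
    [0, 0, -0.14, 0, 0.14],
    [0, 0, -0.12, 0, 0.14],
    [0, 0, -0.08, 0, 0.14],
    [0, 0, 0, 0, 0.14],
    [0, 0, 0, 0, 0.14],
  ],
)

```text
clock: 5.8
ee_pos: [499.0, 303.6, 33.7]
ee_rot: [0.0, 0.82, 0.572, 0.0]
force: [-0.6, 0.0, -0.4]
opening: 39.9
finger_force: 0.0
```

carry_out(
  series=[
    [0, 0, 0, 0, 1],
    [0, 0, 0, 0, 1],
    [0, 0, 0, 0, 1],
    [0, 0, 0, 0, 1],
    [0, 0, 0, 0, 1],
  ],
)

```text
clock: 6.3
ee_pos: [498.8, 303.5, 33.5]
ee_rot: [0.0, 0.82, 0.572, 0.0]
force: [-0.9, -0.6, 3.7]
opening: 13.8
finger_force: 30.0
```

carry_out(
  series=[
    [0, 0, 0.05, 0, 1],
    [0, 0, 0.15, 0, 1],
    [0, 0, 0.2, 0, 1],
    [0, 0, 0.2, 0, 1],
    [0, 0, 0.2, 0, 1],
  ],
)

```text
clock: 6.8
ee_pos: [498.1, 303.1, 195.0]
ee_rot: [-0.0, 0.82, 0.572, -0.0]
force: [0.5, 0.8, -2.7]
opening: 13.8
finger_force: 30.0
```

Grip confirmed at 13.8 mm. Now I'll turn it +186° while carrying it over the filled tray. q6 stays about 5° inside its range.

carry_out(
  series=[
    [0, 0, 0, 0.093, 1],
    [-0.007, -0.056, 0, 0.093, 1],
    [-0.007, -0.056, 0, 0.093, 1],
    [-0.007, -0.056, 0, 0.093, 1],
    [-0.007, -0.056, 0, 0.093, 1],
  ],
)

```text
clock: 7.3
ee_pos: [492.6, 258.0, 193.3]
ee_rot: [-0.0, 0.559, 0.829, -0.0]
force: [0.2, -0.3, -2.2]
opening: 13.8
finger_force: 30.0
```

carry_out(
  series=[
    [-0.007, -0.056, 0, 0.093, 1],
    [-0.007, -0.056, 0, 0.093, 1],
    [-0.007, -0.056, 0, 0.093, 1],
    [-0.007, -0.056, 0, 0.093, 1],
    [-0.007, -0.056, 0, 0.093, 1],
  ],
)

```text
clock: 7.8
ee_pos: [485.6, 202.0, 193.4]
ee_rot: [-0.0, 0.226, 0.974, -0.0]
force: [0.4, 0.2, -1.3]
opening: 13.9
finger_force: 30.0
```

carry_out(
  series=[
    [-0.007, -0.056, 0, 0.093, 1],
    [-0.007, -0.056, 0, 0.093, 1],
    [-0.007, -0.056, 0, 0.093, 1],
    [-0.007, -0.056, 0, 0.093, 1],
    [-0.007, -0.056, 0, 0.093, 1],
  ],
)

```text
clock: 8.3
ee_pos: [478.6, 146.1, 193.4]
ee_rot: [-0.0, -0.137, 0.991, 0.0]
force: [-0.1, -0.3, -1.7]
opening: 13.8
finger_force: 30.0
```

carry_out(
  series=[
    [-0.007, -0.056, 0, 0.093, 1],
    [-0.007, -0.056, 0, 0.093, 1],
    [-0.007, -0.056, 0, 0.093, 1],
    [-0.007, -0.056, 0, 0.093, 1],
    [0, 0, 0, 0, 1],
  ],
)

```text
clock: 8.8
ee_pos: [473.0, 101.0, 193.4]
ee_rot: [-0.0, -0.414, 0.91, -0.0]
force: [-0.2, -0.4, -1.1]
opening: 13.8
finger_force: 30.0
```

```bash
python3 - <<'E'
from h import *
s=robot.observe(); y=R.from_quat(np.roll(s["ee_rot"],-1)).as_matrix()[:,1]; print(s["clock"],s["ee_pos"],np.degrees(np.arctan2(y[1],y[0])),np.degrees(s["joint_pos"]).round(1))
E
```

```text
8.8 [473.03524647 100.98169066 193.35042095] 138.939249957214 [   6.5   15.   105.7   -0.    59.3 -132.4]
```

q1 carries about a 5° offset, so this grasp would hit q6's limit. I'll set the tray down on the free spot and regrip it a half turn round.

carry_out(
  series=[
    [0.012, 0.2, 0, 0, 1],
    [0.012, 0.2, 0, 0, 1],
    [0.012, 0.2, 0, 0, 1],
    [0.012, 0.2, 0, 0, 1],
    [0.012, 0.2, 0, 0, 1],
  ],
)

```text
clock: 9.3
ee_pos: [484.9, 304.0, 193.3]
ee_rot: [-0.0, -0.411, 0.912, 0.0]
force: [0.2, -0.4, -1.4]
opening: 13.6
finger_force: 30.0
```

carry_out(
  series=[
    [0, 0, -0.2, 0, 1],
    [0, 0, -0.2, 0, 1],
    [0, 0, -0.2, 0, 1],
    [0, 0, -0.1, 0, 1],
    [0, 0, 0, 0, 1],
  ],
)

```text
clock: 9.8
ee_pos: [483.5, 301.4, 50.4]
ee_rot: [-0.003, -0.412, 0.911, -0.0]
force: [-0.1, -0.8, -1.8]
opening: 13.7
finger_force: 30.0
```

carry_out(
  series=[
    [0, 0, -0.04, 0, 1],
    [0, 0, -0.03, 0, 1],
    [0, 0, -0.015, 0, 1],
    [0, 0, 0, 0, 1],
    [0, 0, 0, 0, 1],
  ],
)

```text
clock: 10.3
ee_pos: [485.6, 301.9, 36.5]
ee_rot: [0.0, -0.413, 0.911, 0.0]
force: [-0.3, -0.7, -2.2]
opening: 13.8
finger_force: 30.0
```

carry_out(
  series=[
    [0, 0, -0.008, 0, 1],
    [0, 0, -0.005, 0, 1],
    [0, 0, 0, 0, 1],
    [0, 0, 0, 0, 0.14],
    [0, 0, 0, 0, 0.14],
  ],
)

```text
clock: 10.8
ee_pos: [485.5, 301.8, 33.6]
ee_rot: [0.0, -0.414, 0.91, -0.0]
force: [-0.0, 1.1, -0.7]
opening: 25.1
finger_force: 0.0
```

carry_out(
  series=[
    [0, 0, 0, 0, 0.14],
    [0, 0, 0, 0, 0.14],
    [0, 0, 0, 0, 0.14],
    [0, 0, 0.1, 0, 0.14],
    [0, 0, 0.2, 0, 0.14],
  ],
)

```text
clock: 11.3
ee_pos: [483.9, 301.0, 91.8]
ee_rot: [-0.003, -0.414, 0.91, -0.0]
force: [0.7, 0.7, 0.5]
opening: 39.9
finger_force: 0.0
```

carry_out(
  series=[
    [0, 0, 0.1, 0, 0.14],
    [0, 0, 0, -0.09, 0.14],
    [0, 0, 0, -0.09, 0.14],
    [0, 0, 0, -0.09, 0.14],
    [0, 0, 0, -0.09, 0.14],
  ],
)

```text
clock: 11.8
ee_pos: [485.3, 301.8, 113.5]
ee_rot: [0.0, -0.14, 0.99, 0.0]
force: [0.5, -0.3, 0.2]
opening: 40.2
finger_force: 0.0
```

carry_out(
  series=[
    [0, 0, 0, -0.09, 0.14],
    [0, 0, 0, -0.09, 0.14],
    [0, 0, 0, -0.09, 0.14],
    [0, 0, 0, -0.09, 0.14],
    [0, 0, 0, -0.09, 0.14],
  ],
)

```text
clock: 12.3
ee_pos: [485.3, 301.8, 113.4]
ee_rot: [-0.0, 0.211, 0.977, -0.0]
force: [-0.2, -0.2, 0.3]
opening: 40.0
finger_force: 0.0
```

carry_out(
  series=[
    [0, 0, 0, -0.09, 0.14],
    [0, 0, 0, -0.09, 0.14],
    [0, 0, 0, -0.09, 0.14],
    [0, 0, 0, -0.09, 0.14],
    [0, 0, 0, -0.09, 0.14],
  ],
)

```text
clock: 12.8
ee_pos: [485.3, 301.8, 113.4]
ee_rot: [-0.0, 0.536, 0.844, -0.0]
force: [0.2, -0.2, -0.5]
opening: 40.0
finger_force: 0.0
```

carry_out(
  series=[
    [0, 0, 0, -0.09, 0.14],
    [0, 0, 0, -0.09, 0.14],
    [0, 0, 0, -0.09, 0.14],
    [0, 0, 0, -0.09, 0.14],
    [0, 0, 0, -0.09, 0.14],
  ],
)

```text
clock: 13.3
ee_pos: [485.3, 301.8, 113.4]
ee_rot: [-0.0, 0.795, 0.606, -0.0]
force: [-0.3, 0.1, 0.4]
opening: 40.0
finger_force: 0.0
```

carry_out(
  series=[
    [0, 0, 0, -0.09, 0.14],
    [0, 0, 0, -0.09, 0.14],
    [0, 0, 0, -0.09, 0.14],
    [0, 0, 0, -0.02, 0.14],
    [0, 0, 0, 0, 0.14],
  ],
)

```text
clock: 13.8
ee_pos: [485.3, 301.8, 113.4]
ee_rot: [0.0, 0.911, 0.413, -0.0]
force: [-0.5, -0.8, 0.4]
opening: 40.1
finger_force: 0.0
```

```bash
python3 - <<'E'
from h import *
s=robot.observe(); y=R.from_quat(np.roll(s["ee_rot"],-1)).as_matrix()[:,1]; print(s["clock"],s["ee_pos"],np.degrees(np.arctan2(y[1],y[0])),np.degrees(s["joint_pos"]).round(1))
k=cam("side"); w=cam("wrist")
cv2.imwrite("pics/c2.png",np.hstack([cv2.resize(k["px"][130:250,190:350],None,fx=2.5,fy=2.5),cv2.resize(w["px"],(400,300))])[:,:,::-1])
E
```

```text
13.8 [485.33540936 301.75417418 113.44165565] -41.155619849618354 [27.2 29.6 96.7 -0.  53.8 68.4]
```

View pics/c2.png

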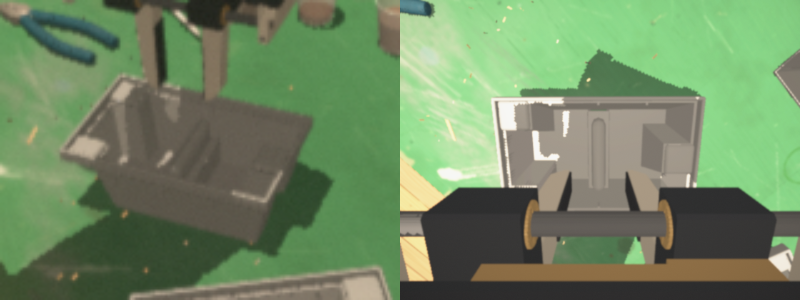

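The tray is now turned end for end: two corner lugs at the left (510,115), lone lug at the right (665,150). The fingers straddle the ridge. Regripping and carrying it over.

carry_out(
  series=[
    [0, 0, -0.14, 0, 0.14],
    [0, 0, -0.14, 0, 0.14],
    [0, 0, -0.08, 0, 0.14],
    [0, 0, -0.04, 0, 0.14],
    [0, 0, 0, 0, 0.14],
  ],
)

```text
clock: 14.4
ee_pos: [485.0, 301.6, 32.8]
ee_rot: [0.0, 0.91, 0.414, -0.001]
force: [-0.1, -0.4, -0.5]
opening: 40.0
finger_force: 0.0
```

carry_out(
  series=[
    [0, 0, 0, 0, 1],
    [0, 0, 0, 0, 1],
    [0, 0, 0, 0, 1],
    [0, 0, 0, 0, 1],
    [0, 0, 0, 0, 1],
  ],
)

```text
clock: 14.9
ee_pos: [485.6, 301.9, 34.0]
ee_rot: [0.0, 0.91, 0.414, 0.0]
force: [-1.6, -0.6, 5.1]
opening: 13.6
finger_force: 30.0
```

carry_out(
  series=[
    [0, 0, 0.1, 0, 1],
    [0, 0, 0.15, 0, 1],
    [0, 0, 0.2, 0, 1],
    [0, 0, 0.2, 0, 1],
    [0, 0, 0.15, 0, 1],
  ],
)

```text
clock: 15.4
ee_pos: [485.5, 301.8, 195.7]
ee_rot: [-0.0, 0.91, 0.414, 0.001]
force: [1.3, 0.1, -1.2]
opening: 13.7
finger_force: 30.0
```

carry_out(
  series=[
    [-0.01, -0.12, 0, 0.04, 1],
    [-0.01, -0.15, 0, 0.04, 1],
    [-0.01, -0.15, 0, 0.04, 1],
    [-0.01, -0.15, 0, 0.04, 1],
    [-0.01, -0.15, 0, 0.04, 1],
  ],
)

```text
clock: 15.9
ee_pos: [474.8, 156.6, 193.2]
ee_rot: [-0.0, 0.834, 0.552, -0.0]
force: [1.0, 0.2, -2.2]
opening: 13.8
finger_force: 30.0
```

carry_out(
  series=[
    [-0.01, -0.15, 0, 0.04, 1],
    [-0.01, -0.15, 0, 0.04, 1],
    [-0.01, -0.15, 0, 0.04, 1],
    [0, -0.05, 0, 0.012, 1],
    [0, 0, 0, 0, 1],
  ],
)

```text
clock: 16.4
ee_pos: [469.1, 56.7, 193.3]
ee_rot: [-0.0, 0.774, 0.634, -0.0]
force: [-0.2, 0.3, -1.8]
opening: 13.7
finger_force: 30.0
```

```bash
python3 - <<'E'
from h import *
s=robot.observe(); y=R.from_quat(np.roll(s["ee_rot"],-1)).as_matrix()[:,1]; print(s["clock"],s["ee_pos"],np.degrees(np.arctan2(y[1],y[0])),np.degrees(s["joint_pos"]).round(1))
E
```

```text
16.4 [469.12247924  56.66608587 193.30962097] -11.358292622614409 [  1.2  13.8 107.3  -0.   58.9  12.6]
```

carry_out(
  series=[
    [0, 0, -0.14, 0, 1],
    [0, 0, -0.14, 0, 1],
    [0, 0, -0.1, 0, 1],
    [0, 0, -0.025, 0, 1],
    [0, 0, 0, 0, 1],
  ],
)

```text
clock: 16.9
ee_pos: [469.1, 58.3, 112.2]
ee_rot: [-0.0, 0.773, 0.634, -0.0]
force: [-0.0, 0.9, -1.8]
opening: 13.8
finger_force: 30.0
```

```bash
python3 - <<'E'
from h import *
s=robot.observe(); print(s["ee_pos"])
z=s["ee_pos"][2]-34; yaw=np.radians(-11.3); Rz=np.array([[np.cos(yaw),-np.sin(yaw)],[np.sin(yaw),np.cos(yaw)]])
out=[]
for n in ["scene","side"]:
    k=cam(n); m=k["px"].copy()
    r=[280,140,390,235] if n=="scene" else [235,190,365,320]
    f=3; m=cv2.resize(m[r[1]:r[3],r[0]:r[2]],None,fx=f,fy=f)
    for c,zz,a,b,col in [((468.5,56.5),66,95,60,(255,0,0)),(s["ee_pos"][:2],z+66,95,60,(0,255,255))]:
        P=[(proj(k,[*(np.array(c)+Rz@[sx*a,sy*b]),zz])-r[:2])*f for sx,sy in [(1,1),(-1,1),(-1,-1),(1,-1)]]
        cv2.polylines(m,[np.int32(P)],True,col,1)
    out.append(cv2.resize(m,(390,390)))
    for t,zz in [("empty_tray",z),("empty_lone_lug",z+61),("filled_tray",0)]:
        for d in robot.landmark_of(n,t)[:1]: print(n,t,round(d["p"],2),ray(k,d["xy"],zz).round(1))
cv2.imwrite("pics/c3.png",np.hstack(out)[:,:,::-1])
E
```

```text
[469.12967002  58.2934951  112.16912216]
scene empty_tray 0.69 [470.8  60.2  78.2]
scene empty_lone_lug 0.58 [546.7  39.5 139.2]
scene filled_tray 0.83 [464.2  71.    0. ]
side empty_tray 0.65 [473.2  58.5  78.2]
side empty_lone_lug 0.67 [548.4  47.8 139.2]
side filled_tray 0.89 [471.1  59.6   0. ]
```

View pics/c3.png

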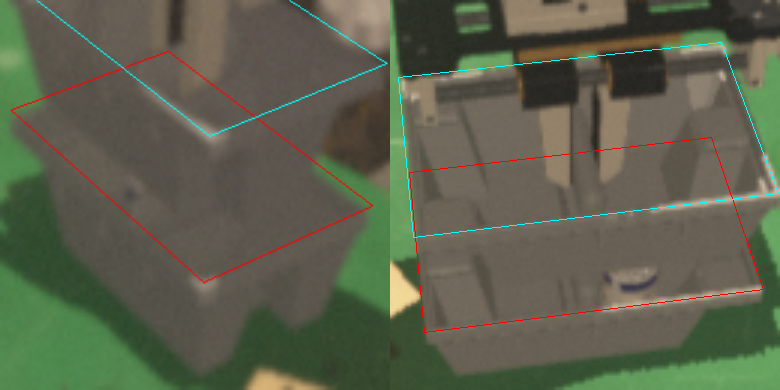

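Both views show the empty tray hovering squarely over the filled one. The projected rims match, and the lone lug is at the far (tin) end. Lowering gently.

carry_out(
  series=[
    [0, 0, -0.025, 0, 1],
    [0, 0, -0.025, 0, 1],
    [0, 0, -0.015, 0, 1],
    [0, 0, 0, 0, 1],
    [0, 0, 0, 0, 1],
  ],
)

```text
clock: 17.8
ee_pos: [469.3, 57.7, 99.3]
ee_rot: [-0.0, 0.773, 0.634, -0.0]
force: [-0.3, -0.0, -2.3]
opening: 13.7
finger_force: 30.0
```

carry_out(
  series=[
    [0, 0, -0.01, 0, 1],
    [0, 0, -0.008, 0, 1],
    [0, 0, 0, 0, 1],
    [0, 0, 0, 0, 1],
    [0, 0, 0, 0, 1],
  ],
)

```text
clock: 18.3
ee_pos: [469.4, 57.8, 95.9]
ee_rot: [0.0, 0.773, 0.634, 0.0]
force: [0.4, 0.5, -3.2]
opening: 13.5
finger_force: 30.0
```

carry_out(
  series=[
    [0, 0, -0.006, 0, 1],
    [0, 0, 0, 0, 1],
    [0, 0, 0, 0, 1],
    [0, 0, 0, 0, 1],
    [0, 0, 0, 0, 1],
  ],
)

```text
clock: 18.8
ee_pos: [469.5, 57.8, 95.0]
ee_rot: [0.0, 0.773, 0.634, 0.0]
force: [-2.1, -0.6, 5.9]
opening: 13.7
finger_force: 30.0
```

Contact at z = 95 (underside at 61 mm), on the lugs. Releasing and retreating.

carry_out(
  series=[
    [0, 0, 0, 0, 0.14],
    [0, 0, 0, 0, 0.14],
    [0, 0, 0, 0, 0.14],
    [0, 0, 0, 0, 0.14],
    [0, 0, 0, 0, 0.14],
  ],
)

```text
clock: 19.3
ee_pos: [469.4, 57.8, 94.6]
ee_rot: [0.0, 0.773, 0.634, 0.0]
force: [0.3, 0.6, 0.2]
opening: 39.7
finger_force: 0.0
```

carry_out(
  series=[
    [0, 0, 0.05, 0, 0.14],
    [0, 0, 0.1, 0, 0.14],
    [0, 0, 0.2, 0, 0.14],
    [0, 0, 0.2, 0, 0.14],
    [0, 0, 0.2, 0, 0.14],
  ],
)

```text
clock: 19.8
ee_pos: [469.0, 57.8, 247.0]
ee_rot: [0.0, 0.773, 0.634, 0.0]
force: [0.4, 0.5, -0.4]
opening: 39.8
finger_force: 0.0
```

carry_out(
  series=[
    [0, -0.05, 0.2, 0, 0.14],
    [0, -0.1, 0.1, 0, 0.14],
    [0, 0, 0, 0, 0.14],
    [0, 0, 0, 0, 0.14],
    [0, 0, 0, 0, 0.14],
  ],
)

```text
clock: 20.3
ee_pos: [468.7, 28.3, 303.5]
ee_rot: [-0.001, 0.773, 0.634, -0.001]
force: [-0.6, -0.3, -0.7]
opening: 40.1
finger_force: 0.0
```

```bash
python3 - <<'E'
from h import *
out=[]
yaw=np.radians(-11.3); Rz=np.array([[np.cos(yaw),-np.sin(yaw)],[np.sin(yaw),np.cos(yaw)]])
for n in ["scene","side"]:
    k=cam(n); m=k["px"].copy()
    r=[280,140,390,235] if n=="scene" else [235,190,365,320]
    f=3; m=cv2.resize(m[r[1]:r[3],r[0]:r[2]],None,fx=f,fy=f)
    P=[(proj(k,[*(np.array((469,57.3))+Rz@[sx*95,sy*60]),127])-r[:2])*f for sx,sy in [(1,1),(-1,1),(-1,-1),(1,-1)]]
    cv2.polylines(m,[np.int32(P)],True,(0,255,255),1)
    out.append(cv2.resize(m,(390,390)))
    for t,zz in [("empty_tray",61),("empty_lone_lug",122),("filled_tray",0)]:
        for d in robot.landmark_of(n,t)[:1]: print(n,t,round(d["p"],2),ray(k,d["xy"],zz).round(1))
cv2.imwrite("pics/c4.png",np.hstack(out)[:,:,::-1])
E
```

```text
scene empty_tray 0.73 [466.9  63.7  61. ]
scene empty_lone_lug 0.81 [541.3  43.8 122. ]
scene filled_tray 0.98 [472.7  63.5   0. ]
side empty_tray 0.86 [465.   55.2  61. ]
side empty_lone_lug 0.78 [542.2  41.8 122. ]
side filled_tray 0.65 [469.1  55.2   0. ]
```

View pics/c4.png

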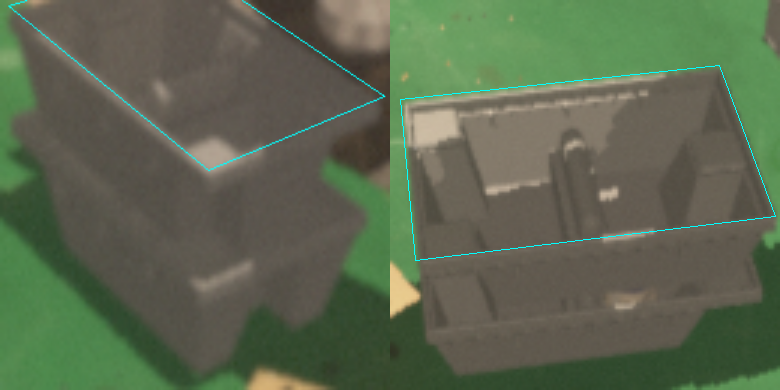

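The stack stands level, with the rim outline matching the 127 mm prediction in both views. The lone lug is at the far end (715,150), and the gripper is clear.

```bash
python3 -c "
from station import robot
print(robot.finish_job())"
```

```text
the job is handed in; nothing more can be done
None
```

The empty tray, turned end for end, rests level on the filled tray's lugs and the gripper is clear; I handed the job in at about 20 s of the 51 s allowed, but no verdict came back.

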